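# Turn the stiff leaf of the alignment reference

## Robot

A 6-joint arm with a two-finger parallel gripper is mounted at the origin on the work surface. World frame = base frame: x ahead of the robot, y to its left, z up, the work surface at z = 0. Lengths are in m, angles in rad, forces in N, time in s.
With the tool pointing down it reaches from about 0.375 to 0.975 m from the base axis. Payload 3.8 kg.
Tool frame: the origin (TCP) lies midway between the tips of the shut fingers; the grasp point (between the pads) lies 19 mm behind it; z points along the fingers, y is the direction in which the jaws open and shut (so a half turn about z gives the same grasp; the last joint's range is limited). The gripper opens to 85 mm and grips with 20 to 120 N. Pads are 22 mm wide; open, the fingers measure 114 mm over their backs; the gripper's body (76 mm by 85 mm) begins 54 mm behind the grasp point. The pads swing forward as they close: fully open they stand 13 mm farther back than shut.
Start: joints at [-1.359, 0.264, 1.604, -0, 1.274, -0.037], TCP at [0.166, -0.654, 0.211] pointing down, gripper open.
Joint ranges: [-2.63, 2.63], [-0.94, 2.18], [0.31, 2.57], [-1.31, 4.45], [0, 2.66], [-2.55, 2.55]. Speed limits (rad/s): [2.57, 2.57, 3.14, 3.14, 3.14, 3.14].

## Interface

Orientations are given as a rotation vector (axis times angle).
In Python, from workcell import bot gives the robot as it stands.
- The arm moves only by the tool drive_tool, never from a script. Its argument "deltas" is a list of rows, each an object with "hand": the opening, from 0 (shut) to 1 (fully open); "offset": the shift along the world's x, y, z in cm, a list of three; "angular": the turn, a rotation vector about the world's x, y, z in degrees, a list of three. A call has 1 to 8 rows; each row is the pose to reach, as a shift and turn from the pose commanded when the call began; what a row does not reach only later rows make up. A row lasts 1/8 s, in which the tool goes at most 62.5 mm and 10.7 degrees, less where a joint would pass 70% of its speed; a pose out of reach is approached as far as the arm can. A call with a gripper value outside its range is refused whole. The fingers move at their own pace and stop on an object; "force" is the grip in N (left out, the last holds). Time passes only in rows, so rows that repeat a pose let the fingers close. It gives the time, the measured TCP pose, the force and the opening at its end, in the units of the state.
- bot.read_state(): the state, without advancing time (a new reading comes with each control period).
- bot.read_camera(name): name is "scene" or "top"; returns a dict with "frame" (480x640x3 uint8, blue, green, red), "mtx" (3x3 intrinsics, pixels), "R" (3x3) and "t" (3): a world point X has camera coordinates R X + t. Camera axes: x right, y down, z forward; pixel columns grow to the right and rows downward; lengths in m; the calibration is good to about 2 mm. A picture is of the moment at which its call begins. There is no depth.
- bot.finish_job(): hands the job in, once; it reports no verdict.
The state is a dict: "time": time; "q": joint angles; "joint_vel": joint speeds; "joint_torque": joint torques, N m; "tool_pos": TCP position; "tcp_rot": TCP orientation; "wrist_force": force on the tool from outside, world axes, zero at the start; "torque": the same for the moment, N m; "width": opening from 0.0 (shut) to 1.0 (fully open).
Only numpy, scipy, OpenCV 4.12 (cv2) and the standard library are available. Lean on these libraries where they do the work, as an engineer would, in place of code of your own. Each camera call takes 0.05 s, during which the arm holds its last target. There are 200 camera calls.

## Task

On the alignment bench, turn the stiff yellow leaf of the open reference book over its spine: push it up from underneath with the fingertips and on over until it lies flat on the blue page. Do not slam it, pinch it or touch its white printed face (the side with the colour bars), and leave the spray can, the oil bottle and the mouse alone.

Things in the scene. Friction and masses are not known exactly. Their poses are not given: they have to be found in the camera images.
- book: Reference book, fixed to the bench: black base 230 x 250 x 8 mm, two page pads 210 x 98 mm (tops 37 mm up, 16 to 114 mm from the middle): white on -y, blue on +y. Origin: middle of the underside, on the bench, below the spine. x runs along the spine, y from white to blue page, z up. Spine axis 41.5 mm above the bench, between two steel brackets (50 mm high) at x = -108, +108 mm.
- leaf (a joint): Leaf angle about the spine, rad: 0 = flat over the white page, 1.57 upright, 3.14 = flat over the blue page (hard stops at 0 and 3.14). Starts raised, 0.12 to 0.45. Stiff hinge (0.22 N m friction): the leaf stays at any angle it is left at; 1 to 3.5 N at the tab moves it.
- plate_mid (a point): Middle of the leaf's yellow plate: rigid, 200 mm along the spine, reaching 118 mm from the spine axis, 4 mm thick; leaf 0.12 to 0.19 kg. From its middle an orange tab (white-faced above), 90 mm wide along the spine, goes on to 157 mm: its last 32 mm hang free beyond the base and can be pushed from below. Point: mid thickness, 65 mm from the spine axis; z out of the face-sheet side.
- tab_edge (a point): Middle of the free outer edge of the orange tab, mid thickness: 157 mm from the spine's axis, at the middle of the spine's length. x runs along the spine like the book's x, y from the tab to the spine, z out of the face-sheet side of the leaf.
- face_mid (a point): Middle of the white printed face sheet with four colour bars, 170 x 84 x 2 mm, glued on the side of the leaf that is up at joint 0; a second white piece, 80 x 32 x 2 mm, covers that side of the tab up to 6 mm from its edge. Not to be touched by the fingers; the back and the edges may be. Point: on the sheet's surface, 65 mm from the spine axis; z points out of it.
- spray_can: Green spray can standing loose on the bench near the book, 60 mm in diameter, 160 mm high; origin in the middle of its underside, z up. To be left alone.
- oil_bottle: Red oil bottle with black cap standing loose on the bench near the book, 60 mm in diameter, 150 mm high; origin in the middle of its underside, z up. To be left alone.
- mouse: Black computer mouse lying loose on the bench on the blue page's side, 105 x 60 x 32 mm; origin in the middle of its underside, z up. To be left alone.

How it is judged:
On the way:
1. the leaf stands past upright, near the middle of its turn (value of joint leaf between 1.6 and 2.9 rad), for 0.1 s.
At the end, for the whole second after the job is handed in: The leaf lies flat on the blue page (joint above 3.06 rad, within about 5 degrees of its stop) and at rest; spray can, oil bottle and mouse within 15 mm of where they stood (value of joint leaf above 3.06 rad and velocity of joint leaf between -0.05 and 0.05 rad/s and distance of each of spray_can, oil_bottle, mouse from where it was at the start of the episode below 0.015 m); the robot touches nothing.
It fails at once if the leaf is slammed (faster than 4 rad/s) (velocity of joint leaf above 4 rad/s).
It fails at once if the fingers press on the printed face (over 1 N), as in pinching the leaf (contact force between the fingers and leaf_c2 above 1 N or contact force between the fingers and leaf_c3 above 1 N).
It fails at once if the spray can, the oil bottle or the mouse is moved or lifted (over 15 mm) (distance of any of spray_can, oil_bottle, mouse from where it was at the start of the episode above 0.015 m).
It also fails if it takes over 51 s, if anything falls off the work surface, if the arm or the gripper's body presses on something with over 40 N, if the wrist force passes 120 N, or if a joint passes its speed limit or range.

## Working session

There is one attempt and no reset: what is moved stays moved. The work goes in short steps, Python scripts to look and compute and a tool call to move; the robot and the scene stay as the last step left them, time stands still between calls to the robot, and variables do not carry over. Pictures are saved under pics/ and viewed, about 8 in all and at most 12, crops included, and the job is handed in when it is done.

Besides the shell and the picture viewer there is one more tool, called after "Call:" in YAML: its name, and indented under it one key for each argument. drive_tool: Moves the arm, as the interface text tells. Its arguments: {"type":"object","properties":{"deltas":{"type":"array"},"force":{"type":"number"}},"required":["deltas"]}

```bash
mkdir -p pics
python3 - <<'E'
from workcell import bot
import cv2,pickle
d={}
for n in("scene","top"):
    c=bot.read_camera(n);d[n]=c;cv2.imwrite(f"pics/{n}0.png",c["frame"]);print(n,c["mtx"].tolist(),c["R"].tolist(),c["t"].tolist())
pickle.dump(d,open("c0.pkl","wb"));print(bot.read_state())
E
```

```text
scene [[482.78274683063813, 0.0, 321.1693311117371], [0.0, 482.78274683063813, 236.32539032996618], [0.0, 0.0, 1.0]] [[-0.5661289007324065, 0.8242050836729518, -0.013566421900400713], [0.6365130577877643, 0.4266313026379035, -0.6425238196947688], [-0.5237835383258881, -0.3723865084252495, -0.7661456084333217]] [0.23603113558758906, -0.38008136438361756, 1.122406980677336]
top [[578.0685367570344, 0.0, 314.9336715566403], [0.0, 578.0685367570344, 241.71995816291724], [0.0, 0.0, 1.0]] [[0.005179659077263495, -0.9999474012472492, 0.00885244998378987], [-0.991477616530368, -0.006287774683134787, -0.13012532347239236], [0.1301741412535683, -0.008103001197476676, -0.9914580345735717]] [0.08594070360332921, 0.5644963769206561, 1.1343259452337175]
{'time': 0.1, 'q': array([-1.35888569e+00,  2.64721667e-01,  1.60530363e+00, -3.08012779e-05,
        1.27375003e+00, -3.68787270e-02]), 'joint_vel': array([ 0.00105343, -0.00109734, -0.00332449, -0.00030117,  0.00090252,
        0.00021036]), 'joint_torque': array([-1.42148047e-04, -5.16706109e+01, -3.68590629e+01, -1.74065809e-05,
        6.27579895e-03,  1.24121206e-05]), 'tool_pos': array([ 0.16604822, -0.65347736,  0.20962132]), 'tcp_rot': array([-3.11516067e+00, -3.89534968e-01,  3.45500834e-04]), 'wrist_force': array([ 1.06353388, -0.1643277 ,  0.78557291]), 'torque': array([ 0.02029022, -0.05441018, -0.06438863]), 'width': 1.0000870523108685}
```

View pics/scene0.png

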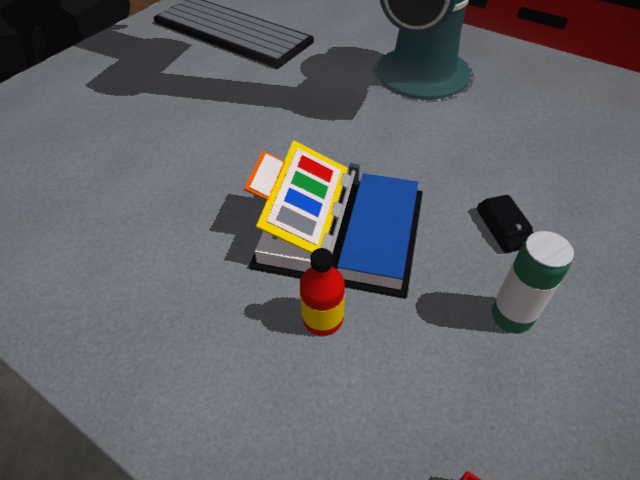

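View pics/top0.png

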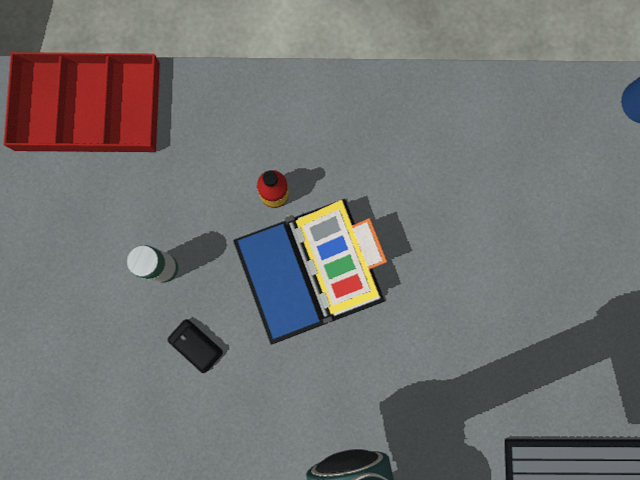

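Run:
```python
import cv2
a=cv2.imread("pics/top0.png")[180:360,220:420];cv2.imwrite("pics/topc.png",cv2.resize(a,None,fx=4,fy=4,interpolation=cv2.INTER_CUBIC)[:600*2])
cv2.imwrite("pics/topc.png",cv2.resize(a,(666,600),interpolation=cv2.INTER_CUBIC))
a=cv2.imread("pics/scene0.png")[130:310,235:435];cv2.imwrite("pics/scc.png",cv2.resize(a,(666,600),interpolation=cv2.INTER_CUBIC))
```

```text
(no output)
```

View pics/topc.png

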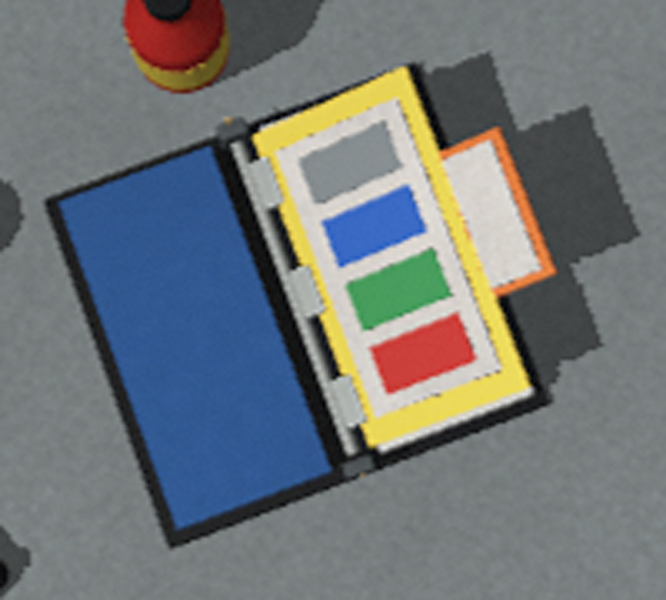

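View pics/scc.png

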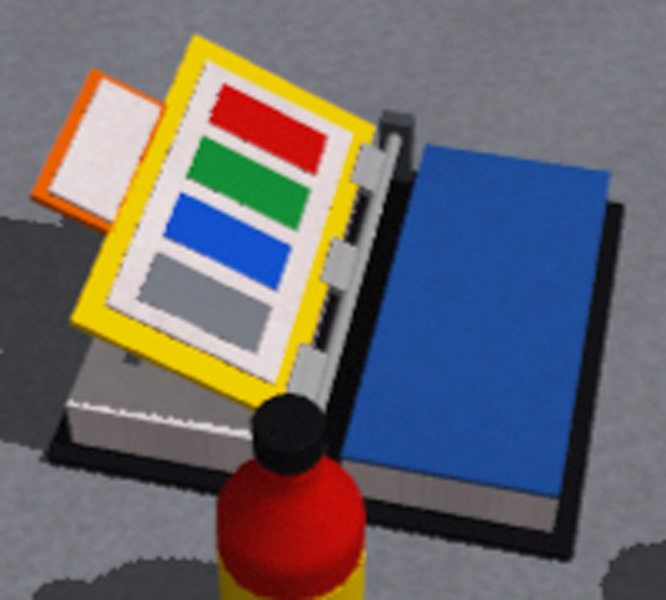

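```bash
cat > h.py <<'E'
import numpy as np,cv2,pickle
from scipy.optimize import least_squares
C=pickle.load(open("c0.pkl","rb"))
def proj(n,X):
    c=C[n]; p=(c["R"]@np.atleast_2d(X).T).T+c["t"]; p=p@c["mtx"].T; return p[:,:2]/p[:,2:]
def W(p,P):
    c,s=np.cos(p[2]),np.sin(p[2]); P=np.atleast_2d(P); return P@np.array([[c,-s,0],[s,c,0],[0,0,1]]).T+[p[0],p[1],0]
def leaf(x,r,th,h=.002): return [x,-r*np.cos(th)+h*np.sin(th),.0415+r*np.sin(th)+h*np.cos(th)]
def ray(n,uv,z):
    c=C[n]; d=c["R"].T@np.linalg.solve(c["mtx"],[*uv,1]); o=-c["R"].T@c["t"]; return o+d*(z-o[2])/d[2]
E
python3 - <<'E'
from h import *
pad=[[.105,.114,.037],[-.105,.114,.037],[.105,.016,.037],[-.105,.016,.037]]
L=[(.1,.118),(-.1,.118),(.045,.157),(-.045,.157)]
ob={"top":np.array([(60,203),(174,532),(212,147),(333,470),(407,66),(535,390),(500,128),(555,270)])/3.333+[220,180],
"scene":np.array([(557,494),(610,172),(343,458),(427,145),(73,322),(196,36),(32,196),(95,70)])/3.333+[235,130]}
def f(p):
    X=W(p,pad+[leaf(x,r,p[3]) for x,r in L]); return np.concatenate([(proj(n,X)-ob[n]).ravel() for n in ob])
s=least_squares(f,[.5,0,.33,.3]);print(s.x,np.abs(s.fun).round(1))
p=s.x;np.save("p.npy",p)
print("tab",W(p,[leaf(0,.157,p[3],0),leaf(.045,.157,p[3],0),leaf(-.045,.157,p[3],0)]))
for n,uv,z in[("scene",(323,327),0),("scene",(321,258),.15),("top",(270,178),.15),("scene",(516,320),0),("scene",(551,245),.16),("top",(145,262),.16),("top",(195,346),.03)]:
    X=ray(n,uv,z);c,s_=np.cos(p[2]),np.sin(p[2]);d=X[:2]-p[:2];print(n,uv,X.round(3),"book",(c*d[0]+s_*d[1]).round(3),(-s_*d[0]+c*d[1]).round(3))
E
```

```text
[0.50759537 0.10312055 0.36399531 0.41199465] [1.1 0.3 0.3 0.5 1.2 0.2 1.1 0.6 0.7 0.2 1.8 0.6 0.5 0.  0.2 1.2 0.6 0.
 0.5 0.4 0.7 1.4 0.4 0.8 1.2 0.6 0.8 0.3 0.9 0.1 1.3 0.1]
tab [[ 0.55881207 -0.03131668  0.10436875]
 [ 0.60086375 -0.01529621  0.10436875]
 [ 0.51676038 -0.04733716  0.10436875]]
scene (323, 327) [0.68  0.184 0.   ] book 0.19 0.014
scene (321, 258) [0.671 0.177 0.15 ] book 0.179 0.011
top (270, 178) [0.668 0.174 0.15 ] book 0.175 0.009
scene (516, 320) [0.513 0.41  0.   ] book 0.115 0.284
scene (551, 245) [0.506 0.402 0.16 ] book 0.105 0.28
top (145, 262) [0.509 0.395 0.16 ] book 0.105 0.273
top (195, 346) [0.354 0.326 0.03 ] book -0.064 0.263
```

Call:
drive_tool:
  deltas:
    - {"hand": 0,"offset": [43,52.5,4],"angular": [0,0,6.5]}
    - {"hand": 0,"offset": [43,52.5,4],"angular": [0,0,6.5]}
    - {"hand": 0,"offset": [43,52.5,4],"angular": [0,0,6.5]}
    - {"hand": 0,"offset": [43,52.5,4],"angular": [0,0,6.5]}
    - {"hand": 0,"offset": [43,52.5,4],"angular": [0,0,6.5]}
    - {"hand": 0,"offset": [43,52.5,4],"angular": [0,0,6.5]}
    - {"hand": 0,"offset": [43,52.5,4],"angular": [0,0,6.5]}
    - {"hand": 0,"offset": [43,52.5,4],"angular": [0,0,6.5]}
  force: 40

```text
time: 1.1
tool_pos: [0.4832, -0.2662, 0.2401]
tcp_rot: [-3.09, -0.566, 0.0]
wrist_force: [1.4, -0.8, -0.6]
width: -0.001
```

Call:
drive_tool:
  deltas:
    - {"hand": 0,"offset": [3,3,0],"angular": [9.3,3.6,0]}
    - {"hand": 0,"offset": [6,6,0],"angular": [18.7,7.1,0]}
    - {"hand": 0,"offset": [10,10,0],"angular": [28,10.7,0]}
    - {"hand": 0,"offset": [10,10,0],"angular": [37.4,14.3,0]}
    - {"hand": 0,"offset": [10,10,0],"angular": [46.7,17.8,0]}
    - {"hand": 0,"offset": [10,10,0],"angular": [56,21.4,0]}
    - {"hand": 0,"offset": [10,10,0],"angular": [56,21.4,0]}
    - {"hand": 0,"offset": [10,10,0],"angular": [56,21.4,0]}

```text
time: 2.1
tool_pos: [0.5826, -0.1679, 0.2405]
tcp_rot: [-2.07, -0.379, 0.221]
wrist_force: [0.5, 0.7, 0.4]
width: 0.001
```

```bash
cat > s.py <<'E'
from h import *
from workcell import bot
from scipy.spatial.transform import Rotation as R
import sys
p=np.load("p.npy");s=bot.read_state()
B=W([0,0,p[2]],np.eye(3)).T  # columns book axes
m=R.from_rotvec(s["tcp_rot"]).as_matrix()
print("t",round(s["time"],2),"q",s["q"].round(2),"tcp",s["tool_pos"].round(4),"book",(B.T@(s["tool_pos"]-[p[0],p[1],0])).round(4),"F",(B.T@s["wrist_force"]).round(1))
print("tool axes in book (cols)\n",(B.T@m).round(3))
if len(sys.argv)>1:
    ims=[]
    for n,o in(("top",(200,160)),("scene",(180,60))):
        ims.append(bot.read_camera(n)["frame"][o[1]:o[1]+240,o[0]:o[0]+240])
    cv2.imwrite(sys.argv[1],cv2.resize(np.hstack(ims),(800,400),interpolation=cv2.INTER_CUBIC))
E
python3 s.py pics/a1.png
```

```text
t 2.1 q [-0.62  0.67  1.31  0.57  2.05  0.61] tcp [ 0.5826 -0.1679  0.2405] book [-0.0264 -0.28    0.2405] F [0.7 0.5 0.4]
tool axes in book (cols)
 [[ 1.    -0.002 -0.001]
 [-0.    -0.502  0.865]
 [-0.002 -0.865 -0.502]]
```

View pics/a1.png

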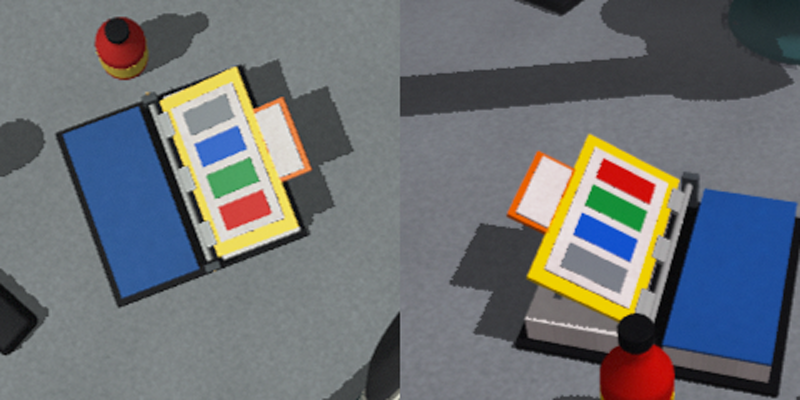

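Call:
drive_tool:
  deltas:
    - {"hand": 0,"offset": [0,2,-5],"angular": [5.6,2.1,0]}
    - {"hand": 0,"offset": [-0.2,4,-10],"angular": [11.2,4.3,0]}
    - {"hand": 0,"offset": [-0.4,6,-14],"angular": [11.2,4.3,0]}
    - {"hand": 0,"offset": [-0.4,8.3,-17.5],"angular": [11.2,4.3,0]}
    - {"hand": 0,"offset": [-0.4,8.3,-18.5],"angular": [11.2,4.3,0]}
    - {"hand": 0,"offset": [-0.4,8.3,-18.5],"angular": [11.2,4.3,0]}
    - {"hand": 0,"offset": [-0.4,8.3,-18.5],"angular": [11.2,4.3,0]}

```text
time: 3.08
tool_pos: [0.5799, -0.0865, 0.0578]
tcp_rot: [-1.866, -0.343, 0.248]
wrist_force: [-0.1, -0.5, 0.1]
width: -0.002
```

```bash
python3 s.py pics/a2.png
```

```text
t 3.08 q [-0.56  0.92  1.41  0.65  1.91  0.48] tcp [ 0.5799 -0.0865  0.0578] book [ 1.00e-04 -2.03e-01  5.78e-02] F [-0.3 -0.4  0.1]
tool axes in book (cols)
 [[ 1.     0.     0.   ]
 [-0.    -0.314  0.95 ]
 [ 0.    -0.95  -0.314]]
```

View pics/a2.png

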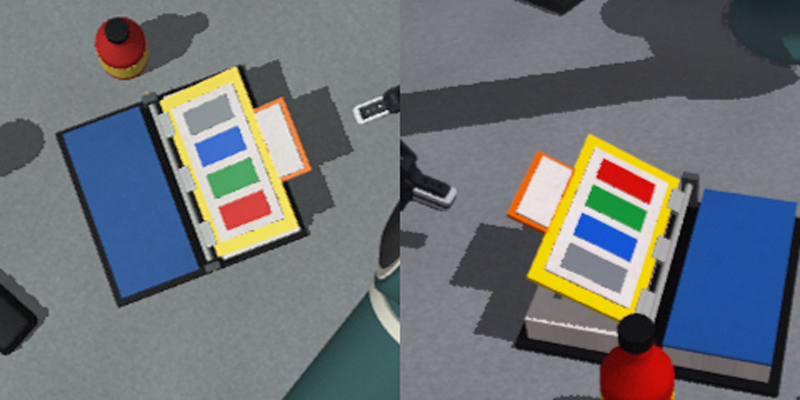

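Call:
drive_tool:
  deltas:
    - {"hand": 0,"offset": [-1,2.6,0],"angular": [0,0,0]}
    - {"hand": 0,"offset": [-2,5.2,0],"angular": [0,0,0]}
    - {"hand": 0,"offset": [-2.9,7.6,0],"angular": [0,0,0]}
    - {"hand": 0,"offset": [-2.9,7.6,0],"angular": [0,0,0]}
    - {"hand": 0,"offset": [-2.9,7.6,0],"angular": [0,0,0]}

```text
time: 3.8
tool_pos: [0.5503, -0.01, 0.0559]
tcp_rot: [-1.864, -0.342, 0.25]
wrist_force: [1.0, 0.6, 0.5]
width: -0.001
```

```bash
python3 s.py
```

```text
t 3.8 q [-0.5   0.84  1.58  0.69  1.82  0.46] tcp [ 0.5503 -0.01    0.0559] book [-0.0004 -0.1209  0.0559] F [1.1 0.2 0.5]
tool axes in book (cols)
 [[ 1.    -0.002 -0.   ]
 [-0.    -0.311  0.95 ]
 [-0.002 -0.95  -0.311]]
```

```bash
cat > plan.py <<'E'
from h import *
p=np.load("p.npy");B=W([0,0,p[2]],np.eye(3)).T
f0=np.radians(18.1)
def pose(Td,rc=.135,h=.0145):
    T=np.radians(Td);ph=max(f0,T-np.pi/2)
    n=np.array([np.sin(T),np.cos(T)]);r=np.array([-np.cos(T),np.sin(T)])
    P=np.array([0,.0415])+rc*r-.002*n-h*np.array([np.sin(ph),np.cos(ph)])
    return B@[0,*P],ph
Ts=[24,30,36]+list(range(43,109,7))+[113,119,125,131,138,145,152,159,165,170,174,177,178.5]
prev=np.array(B@[0,-.1209,.0555]),f0
for k in range(0,len(Ts),7):
    print("call")
    for T in Ts[k:k+7]:
        x,ph=pose(T);a=np.degrees(prev[1]-ph)*B[:,0]
        print(T,((x-prev[0])*100).round(1).tolist(),a.round(1).tolist())
    prev=pose(Ts[min(k+6,len(Ts)-1)])
E
python3 plan.py
```

```text
call
24 [0.3, -0.7, 2.5] [0.0, 0.0, 0.0]
30 [0.1, -0.1, 3.8] [0.0, 0.0, 0.0]
36 [-0.2, 0.6, 5.0] [0.0, 0.0, 0.0]
43 [-0.6, 1.5, 6.3] [0.0, 0.0, 0.0]
50 [-1.0, 2.6, 7.4] [0.0, 0.0, 0.0]
57 [-1.5, 3.8, 8.4] [0.0, 0.0, 0.0]
64 [-2.0, 5.2, 9.3] [0.0, 0.0, 0.0]
call
71 [-0.5, 1.4, 0.7] [0.0, 0.0, 0.0]
78 [-1.1, 2.9, 1.1] [0.0, 0.0, 0.0]
85 [-1.7, 4.4, 1.4] [0.0, 0.0, 0.0]
92 [-2.3, 6.0, 1.5] [0.0, 0.0, 0.0]
99 [-2.9, 7.5, 1.3] [0.0, 0.0, 0.0]
106 [-3.4, 9.0, 1.0] [0.0, 0.0, 0.0]
113 [-3.9, 10.3, 0.5] [-4.6, -1.7, -0.0]
call
119 [-0.4, 1.1, -0.5] [-5.6, -2.1, -0.0]
125 [-0.8, 2.1, -1.2] [-11.2, -4.3, -0.0]
131 [-1.2, 3.0, -1.9] [-16.8, -6.4, -0.0]
138 [-1.5, 4.0, -3.0] [-23.4, -8.9, -0.0]
145 [-1.9, 4.9, -4.1] [-29.9, -11.4, -0.0]
152 [-2.1, 5.6, -5.3] [-36.4, -13.9, -0.0]
159 [-2.4, 6.2, -6.7] [-43.0, -16.4, -0.0]
call
165 [-0.1, 0.4, -1.2] [-5.6, -2.1, -0.0]
170 [-0.2, 0.6, -2.2] [-10.3, -3.9, -0.0]
174 [-0.3, 0.7, -3.0] [-14.0, -5.3, -0.0]
177 [-0.3, 0.8, -3.7] [-16.8, -6.4, -0.0]
178.5 [-0.3, 0.8, -4.0] [-18.2, -6.9, -0.0]
```

Call:
drive_tool:
  deltas:
    - {"hand": 0,"offset": [0.2,-0.4,1.3],"angular": [0,0,0]}
    - {"hand": 0,"offset": [0.3,-0.7,2.5],"angular": [0,0,0]}
    - {"hand": 0,"offset": [0.1,-0.1,3.8],"angular": [0,0,0]}
    - {"hand": 0,"offset": [-0.2,0.6,5.0],"angular": [0,0,0]}
    - {"hand": 0,"offset": [-0.6,1.5,6.3],"angular": [0,0,0]}
    - {"hand": 0,"offset": [-1.0,2.6,7.4],"angular": [0,0,0]}
    - {"hand": 0,"offset": [-1.5,3.8,8.4],"angular": [0,0,0]}
    - {"hand": 0,"offset": [-2.0,5.2,9.3],"angular": [0,0,0]}

```text
time: 4.8
tool_pos: [0.5298, 0.0431, 0.1506]
tcp_rot: [-1.863, -0.342, 0.249]
wrist_force: [0.7, -3.2, 0.8]
width: -0.007
```

```bash
python3 s.py pics/a3.png
```

```text
t 4.8 q [-0.44  0.65  1.7   0.75  1.85  0.54] tcp [0.5298 0.0431 0.1506] book [-0.0006 -0.0639  0.1506] F [-0.5 -3.3  0.8]
tool axes in book (cols)
 [[ 1.    -0.001 -0.   ]
 [-0.    -0.31   0.951]
 [-0.001 -0.951 -0.31 ]]
```

View pics/a3.png

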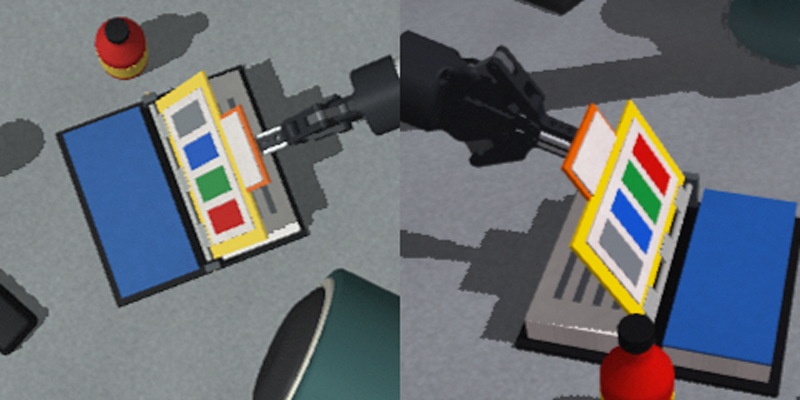

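The leaf is up near 60°, with the fingertips behind the tab at about (265,140) in the left half and the bottle untouched. I'll continue the turn.

Call:
drive_tool:
  deltas:
    - {"hand": 0,"offset": [-0.5,1.4,0.7],"angular": [0,0,0]}
    - {"hand": 0,"offset": [-1.1,2.9,1.1],"angular": [0,0,0]}
    - {"hand": 0,"offset": [-1.7,4.4,1.4],"angular": [0,0,0]}
    - {"hand": 0,"offset": [-2.3,6.0,1.5],"angular": [0,0,0]}
    - {"hand": 0,"offset": [-2.9,7.5,1.3],"angular": [0,0,0]}
    - {"hand": 0,"offset": [-3.4,9.0,1.0],"angular": [0,0,0]}
    - {"hand": 0,"offset": [-3.9,10.3,0.5],"angular": [-4.6,-1.7,0]}

```text
time: 5.78
tool_pos: [0.4891, 0.1469, 0.1513]
tcp_rot: [-1.947, -0.353, 0.244]
wrist_force: [0.3, -2.3, 0.1]
width: 0.003
```

```bash
python3 s.py pics/a4.png
```

```text
t 5.78 q [-0.31  0.49  1.88  0.81  1.69  0.58] tcp [0.4891 0.1469 0.1513] book [-0.0017  0.0474  0.1513] F [-0.5 -2.3  0.1]
tool axes in book (cols)
 [[ 1.    -0.007 -0.003]
 [-0.    -0.39   0.921]
 [-0.007 -0.921 -0.39 ]]
```

View pics/a4.png

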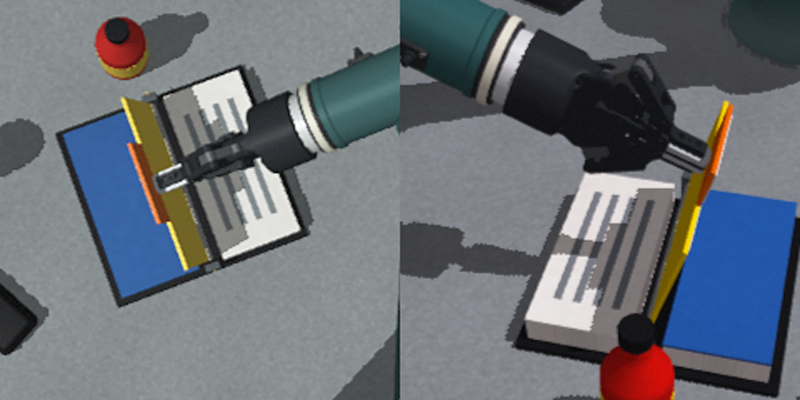

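Call:
drive_tool:
  deltas:
    - {"hand": 0,"offset": [-0.4,1.1,-0.5],"angular": [-5.6,-2.1,0]}
    - {"hand": 0,"offset": [-0.8,2.1,-1.2],"angular": [-11.2,-4.3,0]}
    - {"hand": 0,"offset": [-1.2,3.0,-1.9],"angular": [-16.8,-6.4,0]}
    - {"hand": 0,"offset": [-1.5,4.0,-3.0],"angular": [-23.4,-8.9,0]}
    - {"hand": 0,"offset": [-1.9,4.9,-4.1],"angular": [-29.9,-11.4,0]}
    - {"hand": 0,"offset": [-2.1,5.6,-5.3],"angular": [-36.4,-13.9,0]}
    - {"hand": 0,"offset": [-2.4,6.2,-6.7],"angular": [-43,-16.4,0]}
    - {"hand": 0,"offset": [-2.4,6.2,-6.7],"angular": [-43,-16.4,0]}

```text
time: 6.88
tool_pos: [0.4648, 0.2096, 0.0861]
tcp_rot: [-2.733, -0.505, 0.098]
wrist_force: [0.0, -0.1, -0.3]
width: -0.001
```

```bash
python3 s.py
```

```text
t 6.88 q [0.12 0.12 2.07 0.41 1.08 1.11] tcp [0.4648 0.2096 0.0861] book [-0.0021  0.1148  0.0861] F [-0.  -0.1 -0.3]
tool axes in book (cols)
 [[ 1.     0.    -0.004]
 [ 0.002 -0.933  0.36 ]
 [-0.003 -0.36  -0.933]]
```

Call:
drive_tool:
  deltas:
    - {"hand": 0,"offset": [-0.1,0.4,-1.2],"angular": [-5.6,-2.1,0]}
    - {"hand": 0,"offset": [-0.2,0.6,-2.2],"angular": [-10.3,-3.9,0]}
    - {"hand": 0,"offset": [-0.3,0.7,-3.0],"angular": [-14,-5.3,0]}
    - {"hand": 0,"offset": [-0.3,0.8,-3.7],"angular": [-16.8,-6.4,0]}
    - {"hand": 0,"offset": [-0.3,0.8,-4.0],"angular": [-18.2,-6.9,0]}
    - {"hand": 0,"offset": [-0.3,0.8,-4.1],"angular": [-18.2,-6.9,0]}
    - {"hand": 0,"offset": [-0.3,0.8,-4.1],"angular": [-18.2,-6.9,0]}

```text
time: 7.75
tool_pos: [0.4633, 0.2152, 0.0448]
tcp_rot: [-3.064, -0.557, 0.013]
wrist_force: [-0.3, -1.8, 0.2]
width: -0.002
```

```bash
python3 s.py
```

```text
t 7.75 q [0.37 0.12 2.1  0.04 0.92 1.56] tcp [0.4633 0.2152 0.0448] book [-0.0015  0.1205  0.0448] F [-0.9 -1.5  0.2]
tool axes in book (cols)
 [[ 1.    -0.005 -0.004]
 [-0.004 -1.     0.028]
 [-0.004 -0.028 -1.   ]]
```

Call:
drive_tool:
  deltas:
    - {"hand": 0,"offset": [0,0,-0.1],"angular": [0,0,0]}
    - {"hand": 0,"offset": [0,0,-0.2],"angular": [0,0,0]}
    - {"hand": 0,"offset": [0,0,-0.2],"angular": [0,0,0]}

```text
time: 8.12
tool_pos: [0.4635, 0.2157, 0.0432]
tcp_rot: [-3.065, -0.558, 0.011]
wrist_force: [-0.1, 0.2, -0.1]
width: -0.001
```

```bash
python3 s.py
```

```text
t 8.12 q [0.37 0.13 2.11 0.03 0.91 1.56] tcp [0.4635 0.2157 0.0432] book [-0.0011  0.1209  0.0432] F [-0.   0.2 -0.1]
tool axes in book (cols)
 [[ 1.    -0.004 -0.002]
 [-0.004 -1.     0.027]
 [-0.002 -0.027 -1.   ]]
```

Call:
drive_tool:
  deltas:
    - {"hand": 0,"offset": [0,0,-0.1],"angular": [0,0,0]}
    - {"hand": 0,"offset": [0,0,-0.2],"angular": [0,0,0]}
    - {"hand": 0,"offset": [0,0,-0.2],"angular": [0,0,0]}

```text
time: 8.5
tool_pos: [0.4634, 0.216, 0.0412]
tcp_rot: [-3.065, -0.559, 0.01]
wrist_force: [-0.9, -0.3, -0.2]
width: -0.001
```

```bash
python3 s.py pics/a5.png
```

```text
t 8.5 q [0.37 0.13 2.11 0.03 0.91 1.56] tcp [0.4634 0.216  0.0412] book [-0.0011  0.1213  0.0412] F [-0.9  0.  -0.2]
tool axes in book (cols)
 [[ 1.    -0.003 -0.002]
 [-0.003 -1.     0.027]
 [-0.002 -0.027 -1.   ]]
```

View pics/a5.png

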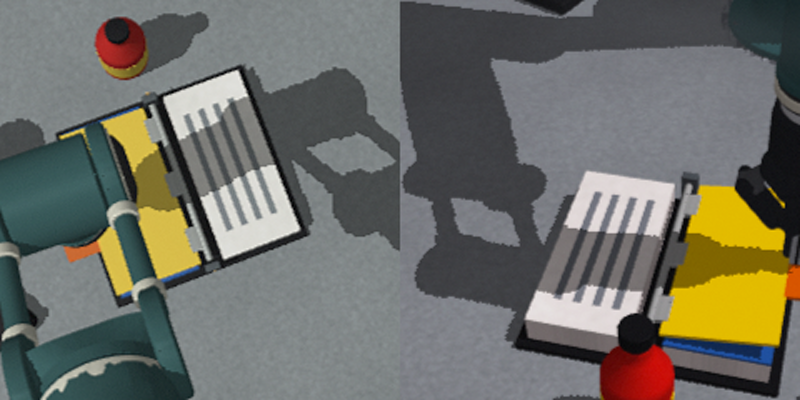

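Call:
drive_tool:
  deltas:
    - {"hand": 0,"offset": [0,0,-0.1],"angular": [0,0,0]}
    - {"hand": 0,"offset": [0,0,-0.2],"angular": [0,0,0]}
    - {"hand": 0,"offset": [0,0,-0.3],"angular": [0,0,0]}
    - {"hand": 0,"offset": [0,0,-0.3],"angular": [0,0,0]}

```text
time: 9.1
tool_pos: [0.4635, 0.2159, 0.0382]
tcp_rot: [-3.065, -0.559, 0.01]
wrist_force: [0.9, -0.1, -0.0]
width: 0.002
```

```bash
python3 s.py
```

```text
t 9.1 q [0.37 0.13 2.11 0.03 0.9  1.56] tcp [0.4635 0.2159 0.0382] book [-0.001   0.1211  0.0382] F [ 0.8 -0.5 -0. ]
tool axes in book (cols)
 [[ 1.    -0.003 -0.002]
 [-0.003 -1.     0.027]
 [-0.002 -0.027 -1.   ]]
```

Run:
```python
from h import *
from workcell import bot
f=bot.read_camera("scene")["frame"][120:300,320:500]
C["scene"]
cv2.imwrite("pics/a6.png",cv2.resize(f,(600,600),interpolation=cv2.INTER_CUBIC))
p=np.load("p.npy")
q=lambda n,X:((proj(n,W(p,X))-[320,120])*3.333).round().tolist()
print("tcp",q("scene",[[-.001,.121,.0382]]))
for th in(3.14,3.06,2.95,2.85): print(th,q("scene",[leaf(.1,.118,th,-.002),leaf(-.1,.118,th,-.002),leaf(.045,.157,th,-.002)]))
```

```text
tcp [[319.0, 351.0]]
3.14 [[288.0, 511.0], [337.0, 202.0], [389.0, 431.0]]
3.06 [[289.0, 498.0], [338.0, 189.0], [392.0, 413.0]]
2.95 [[288.0, 480.0], [338.0, 169.0], [393.0, 388.0]]
2.85 [[284.0, 462.0], [335.0, 151.0], [390.0, 363.0]]
```

View pics/a6.png

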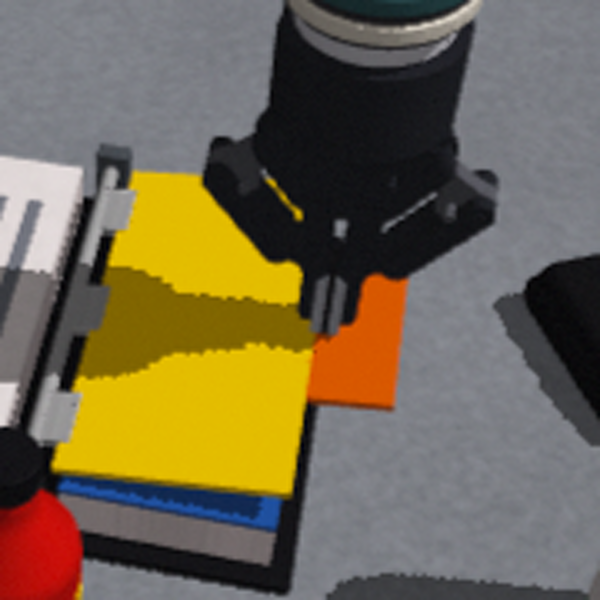

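Call:
drive_tool:
  deltas:
    - {"hand": 0,"offset": [0,0,1],"angular": [0,0,0]}
    - {"hand": 0,"offset": [0,0,3],"angular": [0,0,0]}
    - {"hand": 0,"offset": [0,0,8],"angular": [0,0,0]}
    - {"hand": 0,"offset": [0,0,12],"angular": [0,0,0]}
    - {"hand": 0,"offset": [0,0,12],"angular": [0,0,0]}

```text
time: 9.78
tool_pos: [0.4668, 0.2171, 0.1634]
tcp_rot: [-3.063, -0.558, -0.004]
wrist_force: [0.8, 0.7, -0.3]
width: 0.002
```

```bash
python3 s.py
python3 - <<'E'
from h import *
from workcell import bot
p=np.load("p.npy")
F=bot.read_camera("scene")["frame"]
f=F[120:300,320:500]
a=cv2.resize(f,(600,600),interpolation=cv2.INTER_CUBIC)
for th,col in((3.14,(255,0,255)),(3.04,(255,255,255))):
    P=[leaf(x,r,th,-.002) for x,r in((.1,.02),(.1,.118),(.045,.118),(.045,.157),(-.045,.157),(-.045,.118),(-.1,.118))]
    cv2.polylines(a,[((proj("scene",W(p,P))-[320,120])*3.333).astype(int)],False,col,1)
pad=[[.105,.016,.037],[.105,.114,.037],[-.105,.114,.037]]
cv2.polylines(a,[((proj("scene",W(p,pad))-[320,120])*3.333).astype(int)],False,(0,255,0),1)
cv2.imwrite("pics/a7.png",a)
E
```

```text
t 9.78 q [ 0.37 -0.01  2.    0.03  1.14  1.57] tcp [0.4668 0.2171 0.1634] book [0.0024 0.1211 0.1634] F [ 1.   0.4 -0.3]
tool axes in book (cols)
 [[ 1.    -0.003  0.008]
 [-0.003 -1.     0.027]
 [ 0.007 -0.027 -1.   ]]
```

View pics/a7.png

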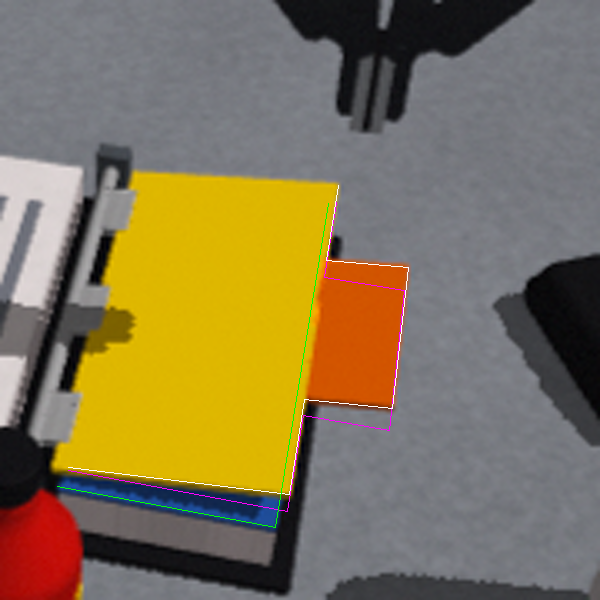

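Run:
```python
from h import *
from workcell import bot
p=np.load("p.npy");s=bot.read_state();t=s["tool_pos"]
for dz in(0,.01,.02): print(dz,((proj("scene",t+[0,0,dz])-[320,120])*3.333).round(),proj("top",t+[0,0,dz]).round(1))
print(s["width"],s["joint_torque"].round(1))
f=bot.read_camera("top")["frame"][210:350,150:330]
```

```text
0 [[359. 161.]] [[244.1 287.1]]
0.01 [[363. 143.]] [[243.5 286.8]]
0.02 [[367. 124.]] [[242.8 286.5]]
0.004910626276581435 [  0.  -35.9 -36.5   0.1  -0.    0. ]
```

Call:
drive_tool:
  deltas:
    - {"hand": 0,"offset": [0,0,-5],"angular": [0,0,0]}
    - {"hand": 0,"offset": [0,0,-9],"angular": [0,0,0]}
    - {"hand": 0,"offset": [0,0,-11.5],"angular": [0,0,0]}
    - {"hand": 0,"offset": [0,0,-12.3],"angular": [0,0,0]}
    - {"hand": 0,"offset": [0,0,-12.5],"angular": [0,0,0]}
    - {"hand": 0,"offset": [0,0,-12.7],"angular": [0,0,0]}
    - {"hand": 0,"offset": [0,0,-12.9],"angular": [0,0,0]}

```text
time: 10.75
tool_pos: [0.4645, 0.2164, 0.0304]
tcp_rot: [-3.064, -0.558, 0.007]
wrist_force: [-0.8, 0.5, 0.7]
width: -0.001
```

Call:
drive_tool:
  deltas:
    - {"hand": 0,"offset": [0,0,-0.1],"angular": [0,0,0]}
    - {"hand": 0,"offset": [0,0,-0.2],"angular": [0,0,0]}
    - {"hand": 0,"offset": [0,0,-0.3],"angular": [0,0,0]}
    - {"hand": 0,"offset": [0,0,-0.3],"angular": [0,0,0]}

```text
time: 11.25
tool_pos: [0.4636, 0.2159, 0.0263]
tcp_rot: [-3.065, -0.559, 0.01]
wrist_force: [0.8, 0.2, 1.7]
width: 0.0
```

Call:
drive_tool:
  deltas:
    - {"hand": 0,"offset": [0,0,-0.1],"angular": [0,0,0]}
    - {"hand": 0,"offset": [0,0,-0.1],"angular": [0,0,0]}

```text
time: 11.5
tool_pos: [0.4634, 0.2159, 0.0252]
tcp_rot: [-3.065, -0.559, 0.011]
wrist_force: [-0.1, 1.3, 0.7]
width: 0.004
```

Call:
drive_tool:
  deltas:
    - {"hand": 0,"offset": [0,0,-0.1],"angular": [0,0,0]}
    - {"hand": 0,"offset": [0,0,-0.1],"angular": [0,0,0]}

```text
time: 11.75
tool_pos: [0.4633, 0.2159, 0.0241]
tcp_rot: [-3.065, -0.559, 0.011]
wrist_force: [0.7, -0.5, 0.0]
width: -0.003
```

```bash
cat > th.py <<'E'
from h import *
from workcell import bot
p=np.load("p.npy");F=bot.read_camera("scene")["frame"]
hsv=cv2.cvtColor(F,cv2.COLOR_BGR2HSV)
m=cv2.inRange(hsv,(22,150,60),(35,255,255)); m[:,:322]=0  # yellow plate
# lowest yellow pixel at columns near the front edge -> compare with predicted front edge (lower plate edge)
cols=range(350,404,6); ob=[np.nonzero(m[:270,c])[0].max() for c in cols]
for th in(3.00,3.04,3.08,3.14):
    e=proj("scene",W(p,[leaf(.1,r,th,.002) for r in(.03,.118)]));
    print(th,np.mean(np.array(ob)-np.interp(list(cols),e[:,0],e[:,1])).round(2))
print(ob)
E
python3 th.py
```

```text
3.0 2.36
3.04 1.2
3.08 0.04
3.14 -1.69
[np.int64(264), np.int64(265), np.int64(266), np.int64(267), np.int64(268), np.int64(269), np.int64(269), np.int64(269), np.int64(269)]
```

```bash
sed -i 's/:270,c/:285,c/' th.py; python3 th.py
```

```text
3.0 3.25
3.04 2.09
3.08 0.93
3.14 -0.8
[np.int64(264), np.int64(265), np.int64(266), np.int64(267), np.int64(268), np.int64(269), np.int64(270), np.int64(272), np.int64(273)]
```

Call:
drive_tool:
  deltas:
    - {"hand": 0,"offset": [0,0,-0.1],"angular": [0,0,0]}
    - {"hand": 0,"offset": [0,0,-0.2],"angular": [0,0,0]}
    - {"hand": 0,"offset": [0,0,-0.2],"angular": [0,0,0]}

```text
time: 12.22
tool_pos: [0.4633, 0.2159, 0.0231]
tcp_rot: [-3.065, -0.559, 0.011]
wrist_force: [-2.6, -1.3, 8.6]
width: 0.003
```

```bash
python3 th.py;python3 s.py
```

```text
3.0 3.59
3.04 2.42
3.08 1.26
3.14 -0.47
[np.int64(264), np.int64(265), np.int64(266), np.int64(267), np.int64(269), np.int64(270), np.int64(271), np.int64(272), np.int64(273)]
t 12.28 q [0.37 0.16 2.12 0.04 0.87 1.55] tcp [0.4633 0.2159 0.0231] book [-0.0012  0.1211  0.0231] F [-2.8  0.1  7.7]
tool axes in book (cols)
 [[ 1.    -0.003 -0.002]
 [-0.003 -1.     0.027]
 [-0.002 -0.027 -1.   ]]
```

Call:
drive_tool:
  deltas:
    - {"hand": 0,"offset": [0,0,-0.1],"angular": [0,0,0]}
    - {"hand": 0,"offset": [0,0,-0.1],"angular": [0,0,0]}
    - {"hand": 0,"offset": [0,0,1],"angular": [0,0,0]}
    - {"hand": 0,"offset": [0,0,4],"angular": [0,0,0]}
    - {"hand": 0,"offset": [0,0,9],"angular": [0,0,0]}
    - {"hand": 0,"offset": [0,0,15],"angular": [0,0,0]}
    - {"hand": 0,"offset": [0,0,18],"angular": [0,0,0]}
    - {"hand": 0,"offset": [0,0,18],"angular": [0,0,0]}

```text
time: 13.28
tool_pos: [0.4657, 0.2168, 0.206]
tcp_rot: [-3.063, -0.559, -0.0]
wrist_force: [0.8, -0.3, -0.4]
width: 0.002
```

```bash
python3 th.py;python3 - <<'E'
from h import *
from workcell import bot
p=np.load("p.npy")
a=bot.read_camera("scene")["frame"][120:345,280:580];a=cv2.resize(a,(800,600),interpolation=cv2.INTER_CUBIC)
for th,col in((3.14,(255,0,255)),(3.06,(255,255,255))):
    P=[leaf(x,r,th,-.002) for x,r in((.1,.02),(.1,.118),(.045,.118),(.045,.157),(-.045,.157),(-.045,.118),(-.1,.118))]
    cv2.polylines(a,[((proj("scene",W(p,P))-[280,120])*2.667).astype(int)],False,col,1)
cv2.imwrite("pics/a8.png",a)
E
python3 s.py
```

```text
3.0 3.59
3.04 2.42
3.08 1.26
3.14 -0.47
[np.int64(264), np.int64(265), np.int64(266), np.int64(267), np.int64(269), np.int64(270), np.int64(271), np.int64(272), np.int64(273)]
t 13.38 q [ 0.37 -0.04  1.96  0.03  1.23  1.57] tcp [0.463  0.2157 0.2016] book [-0.0016  0.1211  0.2016] F [-0.2 -0.4 -0.3]
tool axes in book (cols)
 [[ 1.    -0.003 -0.002]
 [-0.003 -1.     0.027]
 [-0.003 -0.027 -1.   ]]
```

View pics/a8.png

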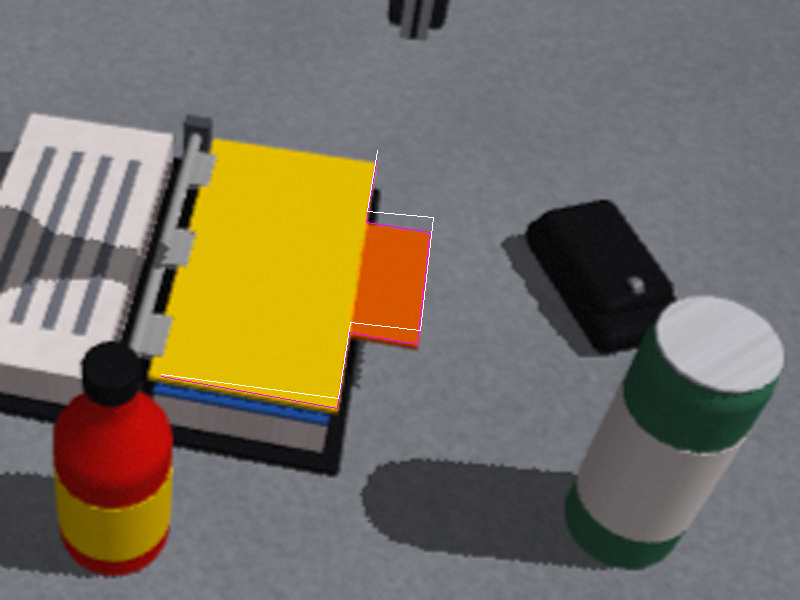

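The leaf's outline now matches the 3.14 rad (magenta) overlay. The tab corner is at (420,347), clearly past the 3.06 line. The fingers are well clear, and the bottle, can and mouse have not moved. I'll hand the job in.

```bash
python3 -c "
from workcell import bot
print(bot.finish_job())"
```

```text
the job is handed in; nothing more can be done
None
```

The leaf is turned over its spine and lies flat on the blue page, and I handed the job in at about 13.4 s of the 51 s allowed. `finish_job` gives no verdict.

**What I did:** With the fingers shut and tilted, I pushed the leaf up from under its tab. I then followed its arc past upright and pressed it down from the back at a planned rate of about 1 rad/s. The fingers only worked on the back and edges; no contact with the printed face was planned or seen.

**Last checks:**
- **Leaf angle:** In the last picture its outline matches the drawn 3.14 rad outline and is clearly past the 3.06 one. The image edge measurement put it between 3.08 and 3.14, nearer 3.14.
- **End stop:** The wrist force rose to about 8 N on the final press, as expected at the stop.
- **Robot clear:** The tool is back about 0.16 m above the leaf, with no wrist force beyond noise.
- **Other objects:** The spray can, oil bottle and mouse look unmoved by eye. I did not measure their positions again at the end.

**What disagreed:** The first press left the leaf at only about 3.04 rad. The images showed the real fingertips about 15–20 mm short of the reported tool point, so I pressed again about 15 mm lower and checked it. The wrist force also read close to zero during most of the final push, so I relied mainly on the camera.

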